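# Thread the axle through the wheel fork

### The job

Take the axle by its black grip from the wooden rest and thread it, nose first, through the near (right-hand) ear of the fork, the bore of the wheel and the far ear, until its flange sits flush against the near ear, then let go. The fork was screwed down roughly, so feel for the hole gently: whenever the axle meets resistance, back off and correct instead of forcing it, and leave the red-lidded tin, the wax block and the sanding block where they are.

Things in the scene. Friction and masses are not known exactly. Their poses are not given: they have to be found in the camera images.
- stand: Fixed stand: dark steel base plate 130 (x) x 100 (y) x 10 mm, origin at its underside's centre, z up; the axle goes in along its +y. It carries an aluminium fork: two upright ears 56 mm wide (x), tops at z = 92 mm; near ear y = -28 to -20 mm, far ear y = 20 to 28 mm, each with a 13.5 mm round hole at z = 68 mm, in one line parallel to y.
- entry (a point): Point of the stand on its centre line (x = 0), at the near ear's outer face (y = -28 mm) and at hole height (z = 68 mm); axes as the stand's. The fork is screwed down rigidly, parallel to the base, but up to 18 mm to the -x or +x side of this point: that offset is not reported, find it by feel or sight. The true hole centre is at this y and z.
- wheel (a joint): How far (m) the black rubber wheel between the ears is lifted, 0 = lying. Wheel 52 mm in diameter, 32 mm wide, bore 15 mm. It moves sideways with the fork's holes, but its bore lies 1.5 mm below their line; it can only rise, and the axle's tapered nose lifts it (weight about 1.2 N).
- axle_grip (a point): Middle of the round black grip of the loose axle, where it is to be held: grip 18 mm in diameter, 40 mm long. Axes are the axle's: y points along the axle to the nose. The axle weighs about 0.12 kg.
- axle_flange (a point): Point on the axle's axis at the front face of its steel flange (26 mm in diameter, 5 mm thick), 25 mm ahead of axle_grip along the axle's y. From here a steel shaft of 12 mm diameter runs 80 mm forward along y; its last 10 mm taper to a 10.5 mm blunt nose.
- axle_nose (a point): Tip of the axle's nose, on the axis, 80 mm ahead of the flange face.
- rest: Fixed wooden rest; two V notches (at y = 10 and 60 mm of its frame) carry the axle level, axis 45 mm above the bench, notch tops about 52 mm high. Base plate 70 (x) x 80 (y) x 8 mm, y = -5 to 75 mm. Origin on the bench below the axle's flange; y as the axle's. The grip overhangs freely at -y.
- tin_lowred_mid (a point): Middle of a loose round tin with a red lid, 61 mm in diameter, 28 mm high. Leave alone.
- wax_mid (a point): Middle of a loose cream wax block 31 x 56 x 27 mm. Leave alone.
- sander_mid (a point): Middle of a loose brown sanding block 49 x 91 x 30 mm. Leave alone.
- axle: The whole loose axle, a steel shaft with flange and black grip, 125 mm long; origin at point axle_flange, y towards the nose.
There are look-alikes about, which are no part of the job. Several things have the shape of the axle; the one meant has the colours described above.

How it is judged:
On the way, in this order (a step that is already met when the one before it is completed fails the run):
1. the axle is lifted clear of the rest (height (world z) of axle_flange above 0.058 m), for 0.1 s.
2. the nose is through the near ear (y of axle_nose in the frame of stand between -0.018 and 0.06 m and x of axle_nose in the frame of stand between -0.022 and 0.022 m and z of axle_nose in the frame of stand between 0.064 and 0.072 m), for 0.1 s.
At the end, for the whole second after the job is handed in: The axle lies through both ears and the wheel, level and in line with the holes (nose within 3 mm of the hole height, axis within 0.06 rad), its flange within 2.5 mm of the near ear's face, released and at rest (y of axle_flange in the frame of stand between -0.0305 and -0.026 m and x of axle_nose in the frame of stand between -0.021 and 0.021 m and z of axle_nose in the frame of stand between 0.065 and 0.071 m and angle between the y axis of axle_flange and the y axis of stand, either way round below 0.06 rad and linear speed of axle below 0.02 m/s); the robot touches nothing.
It fails at once if the axle is forced: it presses on the stand or wheel with more than 25 N (contact force between axle and stand above 25 N).
It fails at once if the robot presses on the stand with more than 25 N (contact force between the arm and stand above 25 N).
It fails at once if the tin is moved by more than 30 mm (distance of tin_lowred_mid from where it was at the start of the episode above 0.03 m).
It fails at once if the wax block is moved by more than 30 mm (distance of wax_mid from where it was at the start of the episode above 0.03 m).
It fails at once if the sanding block is moved by more than 30 mm (distance of sander_mid from where it was at the start of the episode above 0.03 m).
It also fails if it takes over 58 s, if anything falls off the work surface, if the arm or the gripper's body presses on something with over 40 N, if the wrist force passes 120 N, or if a joint passes its speed limit or range.

### The arm

A 6-joint arm with a two-finger parallel gripper is mounted at the origin on a cart in front of the work surface, level with it; the furniture and walls round the work are solid. World frame = base frame: x ahead of the robot, y to its left, z up, the work surface at z = 0. Lengths are in m, angles in rad, forces in N, time in s.
With the tool pointing down it reaches from about 0.275 to 0.975 m from the base axis. Payload 8.4 kg.
Tool frame: the origin (TCP) lies midway between the tips of the shut fingers; the grasp point (between the pads) lies 19 mm behind it; z points along the fingers, y is the line along which they close (so a half turn about z gives the same grasp; the last joint's range is limited). The gripper opens to 92 mm and grips with 3 to 60 N. Pads are 20 mm wide; open, the fingers measure 128 mm over their backs; the gripper's body (75 mm by 189 mm) begins 69 mm behind the grasp point.
Start: joints at [1.273, 0.353, 1.633, -0, 1.155, -0.002], TCP at [0.182, 0.598, 0.215] pointing down, gripper open.
Joint ranges: [-2.63, 2.63], [-0.92, 2.1], [0.06, 2.66], [-1.3, 4.44], [0, 2.69], [-3.02, 3.02]. Speed limits (rad/s): [2.22, 2.22, 2.79, 3.14, 3.14, 3.14].

### API

Orientations are given as a rotation vector (axis times angle).
In Python, from station import sense, capture, calibration, arm gives the robot as it stands. The module is installed in compiled form; this text tells all that it offers.
- The arm moves only by the shell command python3 -m handwheel 'ROWS'. ROWS is JSON, a list of rows, each an object of numbers: "tx", "ty", "tz": the shift along the tool's x, y, z in mm; "ax", "ay", "az": the turn, a rotation vector about the tool's x, y, z in degrees; "gripper": the opening, from 0 (shut) to 1 (fully open). A call has 1 to 10 rows; each row shifts and turns the commanded pose from where the row before left it, along the tool's axes as they then stand; what a row does not reach is not made up. A row lasts 1/10 s, in which the tool goes at most 50 mm and 8.59 degrees, less where a joint would pass 70% of its speed; a pose out of reach is approached as far as the arm can. A call with a gripper value outside its range is refused whole. The fingers move at their own pace and stop on an object; the grip force is fixed at half the most. Time passes only in rows, so rows that do not move let the fingers close. It gives the time, the measured TCP pose, the force, the opening and the grip force at its end, in the units of the state.
- sense(): the state, without advancing time (a new reading comes with each control period).
- capture(name): name is "scene" or "side" or "wrist"; returns (picture, depth): 480x640x3 uint8, blue, green, red; 480x640 float32, m along the optical axis (not along the pixel's ray), 0 where there is no reading.
- calibration(name): a dict with "vfov" (degrees; the focal length in pixels is half the picture's height over the tangent of half this angle, whatever the lens; pixels are square), "cx", "cy" (the principal point, pixels), "rvec" (rotation vector, rad) and "tvec" (3), from world to camera coordinates, as OpenCV has them. Camera axes: x right, y down, z forward; pixel columns grow to the right and rows downward; lengths in m; the calibration is good to about 2 mm. A picture is of the moment at which its call begins: read the wrist's pose just before it. calibration takes no time and is no camera call; for the wrist camera it gives the pose at the moment of the call.
- arm.sign_off(): hands the job in; it is judged then, once.
The state is a dict: "clock": time; "joint_positions": joint angles; "dq": joint speeds; "tau": joint torques, N m; "tool_pos": TCP position; "eef_rot": TCP orientation; "force": force on the tool from outside, world axes, zero at the start; "ft_torque": the same for the moment, N m; "finger_gap": finger opening in m; "finger_force": force on a finger pad.
Only numpy, scipy, OpenCV 4.12 (cv2) and the standard library are available. Lean on these libraries where they do the work, as an engineer would, in place of code of your own. Each camera call takes 0.05 s, during which the arm holds its last target. There are 200 camera calls.

## Working session

There is one attempt and no reset: what is moved stays moved. The work goes in short steps, Python scripts to look and compute and a shell command to move; the robot and the scene stay as the last step left them, time stands still between calls to the robot, and variables do not carry over. Pictures are saved under pics/ and viewed, at most 12 in all, crops included, and the job is handed in when it is done.

```bash
mkdir -p pics
cat > h.py <<'E'
import numpy as np, cv2
from scipy.spatial.transform import Rotation as R
from station import sense, capture, calibration, arm
def cam(n):
    c=calibration(n); f=240/np.tan(np.radians(c['vfov'])/2)
    return f,c['cx'],c['cy'],R.from_rotvec(np.ravel(c['rvec'])).as_matrix(),np.ravel(c['tvec'])
def pt(C,u,v,d):
    f,cx,cy,M,t=C
    return M.T@(np.array([(u-cx)/f*d,(v-cy)/f*d,d])-t)
def ray(C,u,v,z):
    f,cx,cy,M,t=C
    o=-M.T@t; r=M.T@np.array([(u-cx)/f,(v-cy)/f,1]); return o+r*(z-o[2])/r[2]
def cloud(C,D):
    f,cx,cy,M,t=C
    v,u=np.mgrid[0:480,0:640]
    P=np.stack([(u-cx)/f*D,(v-cy)/f*D,D],-1)-t
    return P@M
E
python3 - <<'E'
from h import *
s=sense();print(s)
for n in['scene','side']:
    I,D=capture(n);np.savez('pics/'+n,I=I,D=D);cv2.imwrite(f'pics/{n}0.png',I);print(n,calibration(n))
E
```

```text
{'clock': 0.0, 'joint_positions': array([ 1.27261938e+00,  3.53658235e-01,  1.63413201e+00, -2.25660005e-05,
        1.15515722e+00, -2.37610511e-03]), 'dq': array([ 0.00148204, -0.00111392, -0.00049672, -0.00063682,  0.00069988,
        0.00094241]), 'tau': array([-4.73459528e-03, -5.93849766e+01, -3.34215331e+01,  6.93653757e-02,
        2.32964067e-02, -1.04917090e-04]), 'tool_pos': array([0.18204201, 0.59739561, 0.21385828]), 'eef_rot': array([-4.62909586e-01, -3.10711578e+00,  2.10888720e-03]), 'force': array([ 0.3229165 , -0.34525964, -0.58297642]), 'ft_torque': array([0.00284953, 0.01589667, 0.01800064]), 'finger_force': 0.0, 'finger_gap': 0.09180262692033157}
scene {'vfov': 54.62503175376952, 'cx': 324.23800351104995, 'cy': 246.81367980638495, 'rvec': array([ 2.32187576, -0.67712376,  0.26530754]), 'tvec': array([-0.44570666,  0.25718024,  0.95677785])}
side {'vfov': 45.68118222402424, 'cx': 315.17017911582894, 'cy': 231.43430706565073, 'rvec': array([ 1.92980234, -1.08668978,  0.58171277]), 'tvec': array([-0.26732746,  0.32229907,  0.8903533 ])}
```

View pics/scene0.png

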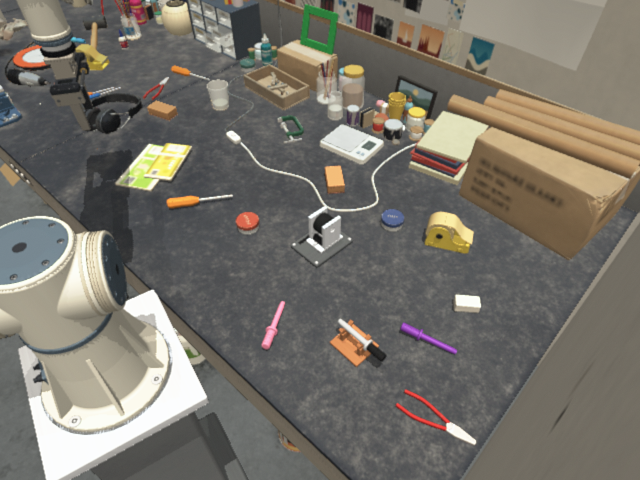

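View pics/side0.png

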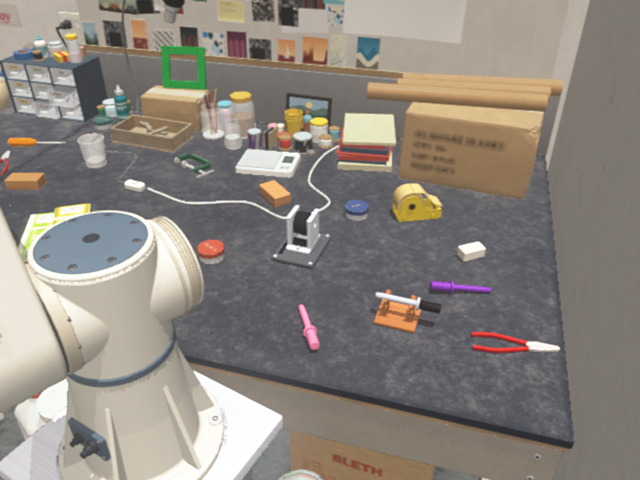

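The axle lies on the rest at scene px (358,340), with its black grip at (376,352). The pink (273,325) and purple (430,340) ones have the same shape, but wrong colours and no rest. The stand is at (322,236).

Run:
```python
from h import *
for n,bs,ba in[('scene',(285,355,195,270),(325,395,305,370)),('side',(268,335,195,270),(365,450,280,335))]:
    z=np.load(f'pics/{n}.npz');I,D=z['I'],z['D'];C=cam(n);P=cloud(C,D)
    hsv=cv2.cvtColor(I,cv2.COLOR_BGR2HSV)
    def sub(b):return (slice(b[2],b[3]),slice(b[0],b[1]))
    s=sub(ba);p=P[s].reshape(-1,3);h=hsv[s].reshape(-1,3);ok=D[s].ravel()>0
    g=p[ok&(h[:,2]<60)&(p[:,2]>.03)];print(n,'grip',len(g),g.mean(0),g.min(0),g.max(0))
    sh=p[ok&(h[:,1]<60)&(h[:,2]>110)&(p[:,2]>.035)];print('shaft',len(sh),sh.mean(0),sh.min(0),sh.max(0))
    a=np.vstack([g,sh]);c=a[:,:2].mean(0);w=np.linalg.svd(a[:,:2]-c,full_matrices=False)[2][0];print('axis',c,w,np.percentile((a[:,:2]-c)@w,[1,99]))
    q=p[ok&(h[:,1]>120)&(p[:,2]<.02)&(p[:,2]>.003)];print('rest base',cv2.minAreaRect(q[:,:2].astype(np.float32)*1000))
    s=sub(bs);p=P[s].reshape(-1,3);h=hsv[s].reshape(-1,3);ok=D[s].ravel()>0
    b=p[ok&(p[:,2]>.006)&(p[:,2]<.014)];print('plate',len(b),cv2.minAreaRect(b[:,:2].astype(np.float32)*1000))
    e=p[ok&(p[:,2]>.086)&(p[:,2]<.1)];print('ear tops',len(e),e.mean(0),cv2.minAreaRect(e[:,:2].astype(np.float32)*1000))
    big=cv2.resize(np.hstack([cv2.resize(I[sub(bs)],(70,70)) if 0 else cv2.resize(I[sub(bs)],(400,420)),cv2.resize(I[sub(ba)],(400,420))]),(800,420))
    cv2.imwrite(f'pics/crop_{n}.png',big)
```

```text
scene grip 164 [ 0.47175686 -0.28241107  0.05288376] [ 0.46226171 -0.30029565  0.04178089] [ 0.48329037 -0.26106974  0.05924861]
shaft 238 [ 0.46076898 -0.22202632  0.05181776] [ 0.44914244 -0.26252838  0.0427603 ] [ 0.48017943 -0.17500046  0.06263031]
axis [ 0.4652516 -0.2466609] [ 0.18183385 -0.98332927] [-0.06981563  0.05367547]
rest base ((461.9354553222656, -222.4747314453125), (70.14457702636719, 79.66053009033203), 10.501007080078125)
plate 808 ((595.927734375, 107.63256072998047), (262.8756103515625, 183.82936096191406), 65.54620361328125)
ear tops 332 [0.56891939 0.06398728 0.0923804 ] ((572.0155639648438, 66.91212463378906), (58.70991134643555, 61.94227600097656), 10.072667121887207)
side grip 97 [ 0.46469355 -0.28103688  0.04708127] [ 0.45804356 -0.30096188  0.03943234] [ 0.47521952 -0.26238049  0.05358538]
shaft 279 [ 0.45660671 -0.22282621  0.04843113] [ 0.44566111 -0.26334663  0.03964403] [ 0.47576874 -0.17811198  0.05989007]
axis [ 0.45869294 -0.23784332] [ 0.15122754 -0.98849898] [-0.05921304  0.06106836]
rest base ((503.1072082519531, -227.01344299316406), (95.40115356445312, 177.797607421875), 83.91545104980469)
plate 931 ((623.0540771484375, 101.38665008544922), (310.26605224609375, 161.1763916015625), 36.92639923095703)
ear tops 259 [0.56504345 0.06298412 0.09027667] ((567.35302734375, 63.93403244018555), (62.80571365356445, 58.42850112915039), 10.848898887634277)
```

View pics/crop_scene.png

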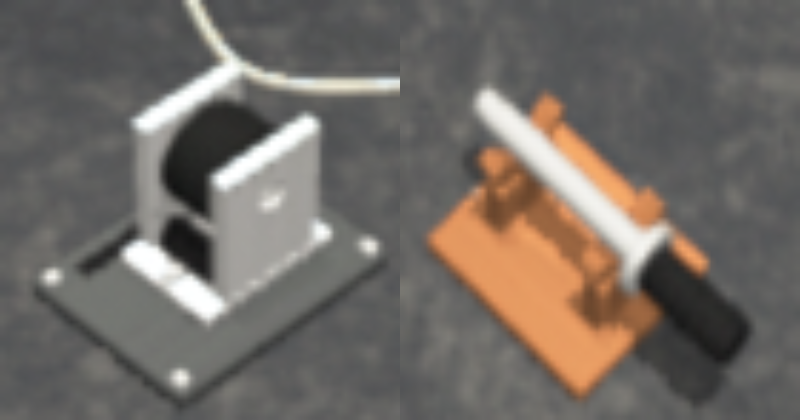

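The enlarged crop confirms it: white/steel shaft, black grip, on the wooden rest (right). It also shows the near ear with its hole at crop px (270,198). I'm turning the tool and moving above the rest.

```bash
python3 -m handwheel '[{"az":7.8},{"az":7.8},{"az":7.8},{"az":7.8},{"az":7.8},{"az":7.8},{"az":7.9},{"az":7.9}]'
python3 -m handwheel '[{"tx":-45,"ty":6},{"tx":-45,"ty":6},{"tx":-45,"ty":6},{"tx":-45,"ty":6},{"tx":-45,"ty":6},{"tx":-45,"ty":6},{"tx":-45,"ty":6},{"tx":-45,"ty":6},{"tx":-45,"ty":6},{"tx":-45,"ty":6}]'
python3 -m handwheel '[{"tx":-45,"ty":6},{"tx":-45,"ty":6},{"tx":-45,"ty":6},{"tx":-45,"ty":6},{"tx":-45,"ty":6},{"tx":-45,"ty":6},{"tx":-45,"ty":6},{"tx":-45,"ty":6},{"tx":-45,"ty":6},{}]'
python3 - <<'E'
from h import *
s=sense();print(s['clock'],s['tool_pos'],R.from_rotvec(s['eef_rot']).as_matrix(),s['joint_positions'])
C=cam('wrist');print(calibration('wrist'));I,D=capture('wrist');np.savez('pics/w1',I=I,D=D);cv2.imwrite('pics/w1.png',I)
E
```

```text
0.1 [0.18205527 0.59740742 0.21392493] [[-9.56568200e-01  2.91508366e-01 -3.87980734e-04]
 [ 2.91508624e-01  9.56567401e-01 -1.23701610e-03]
 [ 1.05291785e-05 -1.29639000e-03 -9.99999160e-01]] [ 1.27258849e+00  3.53588425e-01  1.63407820e+00  8.10188415e-06
  1.15522244e+00 -2.40753718e-03]
{'vfov': 63.18140579180797, 'cx': 320.42337174977195, 'cy': 233.04188195413062, 'rvec': array([-2.3417093 , -1.73413418, -0.23711612]), 'tvec': array([-0.62525876, -0.02949824,  0.3895762 ])}invalid input at $[0]: expected keys tx, ty, tz, ax, ay, az, gripper
invalid input at $[0]: expected keys tx, ty, tz, ax, ay, az, gripper
invalid input at $[0]: expected keys tx, ty, tz, ax, ay, az, gripper
```

View pics/w1.png

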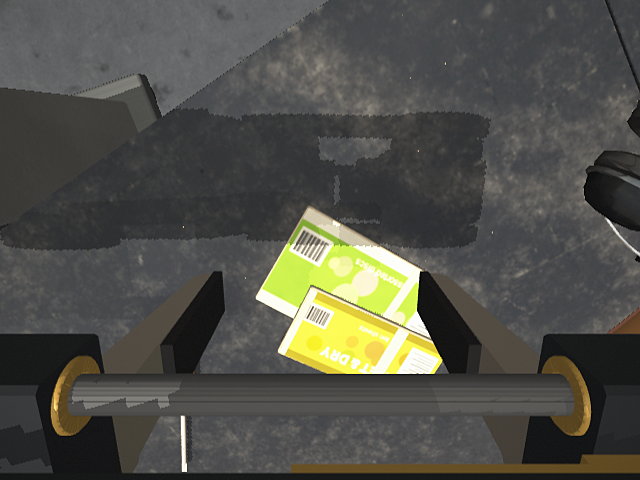

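The wrist picture shows the fingers at the bottom, with only magazines below; nothing moved because every row needs all the keys. I'll repeat the moves with complete rows.

```bash
python3 -m handwheel '[{"tx":0,"ty":0,"tz":0,"ax":0,"ay":0,"az":7.8,"gripper":1},{"tx":0,"ty":0,"tz":0,"ax":0,"ay":0,"az":7.8,"gripper":1},{"tx":0,"ty":0,"tz":0,"ax":0,"ay":0,"az":7.8,"gripper":1},{"tx":0,"ty":0,"tz":0,"ax":0,"ay":0,"az":7.8,"gripper":1},{"tx":0,"ty":0,"tz":0,"ax":0,"ay":0,"az":7.8,"gripper":1},{"tx":0,"ty":0,"tz":0,"ax":0,"ay":0,"az":7.8,"gripper":1},{"tx":0,"ty":0,"tz":0,"ax":0,"ay":0,"az":7.9,"gripper":1},{"tx":0,"ty":0,"tz":0,"ax":0,"ay":0,"az":7.9,"gripper":1}]'
python3 -m handwheel '[{"tx":-45,"ty":6,"tz":0,"ax":0,"ay":0,"az":0,"gripper":1},{"tx":-45,"ty":6,"tz":0,"ax":0,"ay":0,"az":0,"gripper":1},{"tx":-45,"ty":6,"tz":0,"ax":0,"ay":0,"az":0,"gripper":1},{"tx":-45,"ty":6,"tz":0,"ax":0,"ay":0,"az":0,"gripper":1},{"tx":-45,"ty":6,"tz":0,"ax":0,"ay":0,"az":0,"gripper":1},{"tx":-45,"ty":6,"tz":0,"ax":0,"ay":0,"az":0,"gripper":1},{"tx":-45,"ty":6,"tz":0,"ax":0,"ay":0,"az":0,"gripper":1},{"tx":-45,"ty":6,"tz":0,"ax":0,"ay":0,"az":0,"gripper":1},{"tx":-45,"ty":6,"tz":0,"ax":0,"ay":0,"az":0,"gripper":1},{"tx":-45,"ty":6,"tz":0,"ax":0,"ay":0,"az":0,"gripper":1}]'
python3 -m handwheel '[{"tx":-45,"ty":6,"tz":0,"ax":0,"ay":0,"az":0,"gripper":1},{"tx":-45,"ty":6,"tz":0,"ax":0,"ay":0,"az":0,"gripper":1},{"tx":-45,"ty":6,"tz":0,"ax":0,"ay":0,"az":0,"gripper":1},{"tx":-45,"ty":6,"tz":0,"ax":0,"ay":0,"az":0,"gripper":1},{"tx":-45,"ty":6,"tz":0,"ax":0,"ay":0,"az":0,"gripper":1},{"tx":-45,"ty":6,"tz":0,"ax":0,"ay":0,"az":0,"gripper":1},{"tx":-45,"ty":6,"tz":0,"ax":0,"ay":0,"az":0,"gripper":1},{"tx":-45,"ty":6,"tz":0,"ax":0,"ay":0,"az":0,"gripper":1},{"tx":-45,"ty":6,"tz":0,"ax":0,"ay":0,"az":0,"gripper":1},{"tx":0,"ty":0,"tz":0,"ax":0,"ay":0,"az":0,"gripper":1}]'
python3 - <<'E'
from h import *
s=sense();print(s['clock'],s['tool_pos'],R.from_rotvec(s['eef_rot']).as_matrix(),s['joint_positions'])
C=cam('wrist');print('cam at',-C[3].T@C[4]);I,D=capture('wrist');np.savez('pics/w2',I=I,D=D,M=C[3],t=C[4]);cv2.imwrite('pics/w2.png',I)
E
```

```text
clock: 0.95
tool_pos: [0.1821, 0.5976, 0.2143]
eef_rot: [2.017, 2.409, -0.001]
force: [-0.1, -0.3, 0.7]
finger_gap: 0.0921
finger_force: 0.0
clock: 1.95
tool_pos: [0.3229, 0.1646, 0.2147]
eef_rot: [2.009, 2.415, 0.001]
force: [1.0, -0.9, -0.1]
finger_gap: 0.0923
finger_force: 0.0
clock: 2.95
tool_pos: [0.4509, -0.2268, 0.2145]
eef_rot: [2.012, 2.41, -0.001]
force: [-0.6, -0.2, -0.7]
finger_gap: 0.0919
finger_force: 0.0
2.95 [ 0.45092005 -0.22676359  0.2145226 ] [[-1.78303605e-01  9.83974649e-01  1.30915469e-03]
 [ 9.83973543e-01  1.78305756e-01 -1.76751255e-03]
 [-1.97261736e-03  9.73019718e-04 -9.99997581e-01]] [-4.68227133e-01  1.64195066e-01  1.88755633e+00 -1.11382093e-03
  1.08787557e+00 -6.46974352e-01]
cam at [ 0.43718538 -0.15127472  0.38367188]
```

View pics/w2.png

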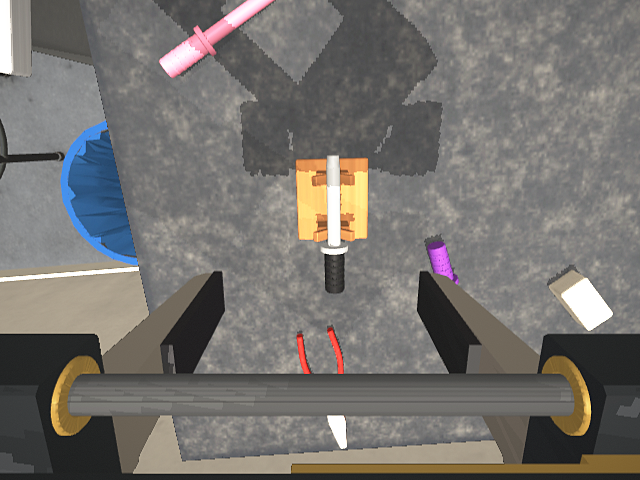

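The wrist view shows the axle at (334,220), with its grip at (334,272) and flange at (334,248). The purple one at (440,260) is outside the finger path. Next I'm measuring the exact grip position and yaw in tool axes.

Run:
```python
from h import *
z=np.load('pics/w2.npz');I,D=z['I'],z['D'];C=cam('wrist')
P=cloud(C,D);s=sense();T=R.from_rotvec(s['eef_rot']).as_matrix();o=s['tool_pos']
hsv=cv2.cvtColor(I,cv2.COLOR_BGR2HSV)
box=np.zeros(D.shape,bool);box[150:300,300:370]=1
g=box&(hsv[...,2]<75)&(P[...,2]>.04)&(P[...,2]<.065);w=box&(hsv[...,1]<60)&(hsv[...,2]>110)&(P[...,2]>.035)
L=lambda m:(P[m]-o)@T
for m,n in((g,'grip'),(w,'shaft')):
    l=L(m);print(n,len(l),l.min(0),l.max(0),np.median(l,0))
# centre line rowwise (mean of u per row) on z=.045
pts=[]
for v in range(150,300):
    u=np.where((g|w)[v])[0]
    if 5<len(u)<25: pts.append((ray(C,(u.min()+u.max())/2,v,.05)-o)@T)
pts=np.array(pts);k=np.polyfit(pts[:,0],pts[:,1],1);print('slope deg',np.degrees(np.arctan(k[0])),'y at x=0',k[1],pts[[0,-1]])
for x in(-.06,-.05,-.04):print(x,np.polyval(k,x))
```

```text
grip 625 [-0.07308677  0.00412322  0.16014517] [-0.03565265  0.0219912   0.17020307] [-0.05459643  0.01220717  0.16324493]
shaft 1450 [-0.03513345 -0.00042775 -0.16929984] [0.0763979  0.02512423 0.17898512] [0.00428387 0.01095724 0.16519475]
slope deg -1.252368583367498 y at x=0 0.01124210710030617 [[ 0.05092641  0.01012794  0.16415416]
 [-0.07294121  0.01252495  0.16414146]]
-0.06 0.012553793315522803
-0.05 0.012335178946320031
-0.04 0.012116564577117258
```

```bash
python3 -m handwheel '[{"tx":-27,"ty":6,"tz":0,"ax":0,"ay":0,"az":0,"gripper":1},{"tx":-28,"ty":6.4,"tz":0,"ax":0,"ay":0,"az":-1.25,"gripper":1},{"tx":0,"ty":0,"tz":40,"ax":0,"ay":0,"az":0,"gripper":1},{"tx":0,"ty":0,"tz":40,"ax":0,"ay":0,"az":0,"gripper":1},{"tx":0,"ty":0,"tz":40,"ax":0,"ay":0,"az":0,"gripper":1},{"tx":0,"ty":0,"tz":30,"ax":0,"ay":0,"az":0,"gripper":1},{"tx":0,"ty":0,"tz":20,"ax":0,"ay":0,"az":0,"gripper":1},{"tx":0,"ty":0,"tz":18,"ax":0,"ay":0,"az":0,"gripper":1},{"tx":0,"ty":0,"tz":0,"ax":0,"ay":0,"az":0,"gripper":1},{"tx":0,"ty":0,"tz":0,"ax":0,"ay":0,"az":0,"gripper":0.5}]'
python3 - <<'E'
from h import *
C=cam('wrist');I,D=capture('wrist');np.savez('pics/w3',I=I,D=D,M=C[3],t=C[4]);cv2.imwrite('pics/w3.png',I)
E
```

```text
clock: 4.0
tool_pos: [0.4714, -0.2732, 0.0268]
eef_rot: [-1.982, -2.436, 0.0]
force: [-0.3, -0.3, -0.3]
finger_gap: 0.086
finger_force: 0.0
```

View pics/w3.png

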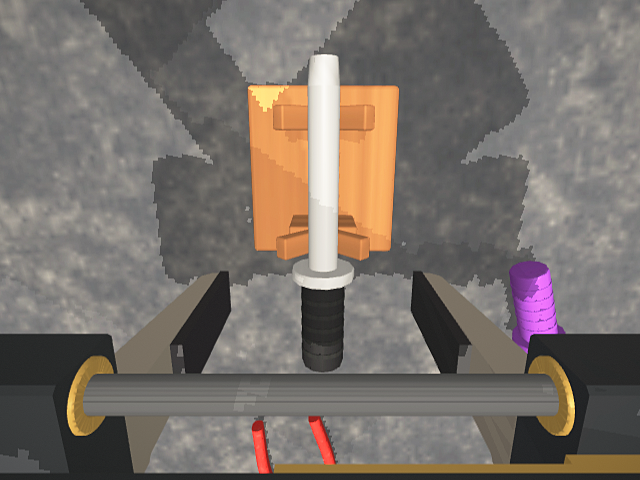

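The view shows the grip between the open pads, grip px (322,325), flange (323,275). I'm checking the offset along the axle.

```bash
cat > meas.py <<'E'
from h import *
def meas(name,v0,v1,u0,u1,zlo):
    z=np.load(name);I,D=z['I'],z['D'];f,cx,cy,_,_=cam('wrist');C=(f,cx,cy,z['M'],z['t'])
    P=cloud(C,D);s=sense();T=R.from_rotvec(s['eef_rot']).as_matrix();o=s['tool_pos']
    hsv=cv2.cvtColor(I,cv2.COLOR_BGR2HSV);box=np.zeros(D.shape,bool);box[v0:v1,u0:u1]=1
    L=(P-o)@T
    m=box&(P[...,2]>zlo)&(hsv[...,1]<90)
    g=m&(hsv[...,2]<75);w=m&(hsv[...,2]>110)
    for q,n in((g,'grip'),(w,'white')):
        l=L[q];print(n,len(l),np.percentile(l,[1,50,99],0).round(4).tolist())
    pts=[]
    for v in range(v0,v1):
        u=np.where(w[v])[0]
        if 15<u.size<40: pts.append(((u.min()+u.max())/2,v,L[v,int(u.mean())]))
    a=np.array([np.r_[p[0],p[1],p[2]] for p in pts]);a=a[np.abs(a[:,3]-np.median(a[:,3]))<.01]
    k=np.polyfit(a[:,2],a[:,3],1);kz=np.polyfit(a[:,2],a[:,4],1)
    print('yaw',np.degrees(np.arctan(k[0])),'y0',k[1],'pitch',np.degrees(np.arctan(kz[0])),'z0(top)',kz[1],a[[0,-1],2])
E
python3 -c "
from meas import *
meas('pics/w3.npz',40,375,285,360,.03)"
```

```text
grip 3358 [[-0.023, -0.0083, -0.0989], [-0.0035, 0.0003, -0.0244], [0.0273, 0.0092, -0.0174]]
white 7943 [[0.0161, -0.0101, -0.03], [0.0565, 0.0006, -0.022], [0.0994, 0.0111, -0.0129]]
yaw 0.14412594224435127 y0 0.00038776009791847055 pitch -1.7056922788197468 z0(top) -0.022314078412313046 [0.10027889 0.01604389]
```

```bash
python3 -m handwheel '[{"tx":-4.5,"ty":0.3,"tz":0.5,"ax":0,"ay":0,"az":0,"gripper":0.5},{"tx":0,"ty":0,"tz":0,"ax":0,"ay":0,"az":0,"gripper":0.3},{"tx":0,"ty":0,"tz":0,"ax":0,"ay":0,"az":0,"gripper":0},{"tx":0,"ty":0,"tz":0,"ax":0,"ay":0,"az":0,"gripper":0},{"tx":0,"ty":0,"tz":0,"ax":0,"ay":0,"az":0,"gripper":0},{"tx":0,"ty":0,"tz":0,"ax":0,"ay":0,"az":0,"gripper":0},{"tx":0,"ty":0,"tz":0,"ax":0,"ay":0,"az":0,"gripper":0},{"tx":0,"ty":0,"tz":0,"ax":0,"ay":0,"az":0,"gripper":0}]'
```

```text
clock: 4.85
tool_pos: [0.4728, -0.2785, 0.0261]
eef_rot: [1.983, 2.436, 0.0]
force: [2.3, -0.5, -0.1]
finger_gap: 0.0181
finger_force: 1.5
```

```bash
python3 -m handwheel '[{"tx":0,"ty":0,"tz":0,"ax":0,"ay":0,"az":0,"gripper":0},{"tx":0,"ty":0,"tz":0,"ax":0,"ay":0,"az":0,"gripper":0},{"tx":0,"ty":0,"tz":0,"ax":0,"ay":0,"az":0,"gripper":0},{"tx":0,"ty":0,"tz":-10,"ax":0,"ay":0,"az":0,"gripper":0},{"tx":0,"ty":0,"tz":-15,"ax":0,"ay":0,"az":0,"gripper":0},{"tx":0,"ty":0,"tz":-25,"ax":0,"ay":0,"az":0,"gripper":0},{"tx":0,"ty":0,"tz":-25,"ax":0,"ay":0,"az":0,"gripper":0},{"tx":0,"ty":0,"tz":-20,"ax":0,"ay":0,"az":0,"gripper":0},{"tx":0,"ty":0,"tz":0,"ax":0,"ay":0,"az":0,"gripper":0},{"tx":0,"ty":0,"tz":0,"ax":0,"ay":0,"az":0,"gripper":0}]'
python3 -m handwheel '[{"tx":10,"ty":12,"tz":0,"ax":0,"ay":0,"az":0,"gripper":0},{"tx":25,"ty":27,"tz":0,"ax":0,"ay":0,"az":0,"gripper":0},{"tx":27,"ty":30,"tz":0,"ax":0,"ay":0,"az":0,"gripper":0},{"tx":27,"ty":30,"tz":0,"ax":0,"ay":0,"az":0,"gripper":0},{"tx":27,"ty":30,"tz":0,"ax":0,"ay":0,"az":0,"gripper":0},{"tx":23,"ty":20,"tz":0,"ax":0,"ay":0,"az":0,"gripper":0},{"tx":10,"ty":11,"tz":0,"ax":0,"ay":0,"az":-1.2,"gripper":0},{"tx":0,"ty":0,"tz":0,"ax":0,"ay":0,"az":0,"gripper":0},{"tx":0,"ty":0,"tz":0,"ax":0,"ay":0,"az":0,"gripper":0}]'
python3 - <<'E'
from h import *
C=cam('wrist');I,D=capture('wrist');np.savez('pics/w4',I=I,D=D,M=C[3],t=C[4]);cv2.imwrite('pics/w4.png',I)
E
```

```text
clock: 5.85
tool_pos: [0.4726, -0.2785, 0.1212]
eef_rot: [1.983, 2.436, -0.0]
force: [0.3, -0.4, -1.6]
finger_gap: 0.0172
finger_force: 30.0
clock: 6.75
tool_pos: [0.5984, -0.1003, 0.1202]
eef_rot: [-1.956, -2.456, 0.002]
force: [-0.0, -1.0, -1.9]
finger_gap: 0.017
finger_force: 30.0
```

View pics/w4.png

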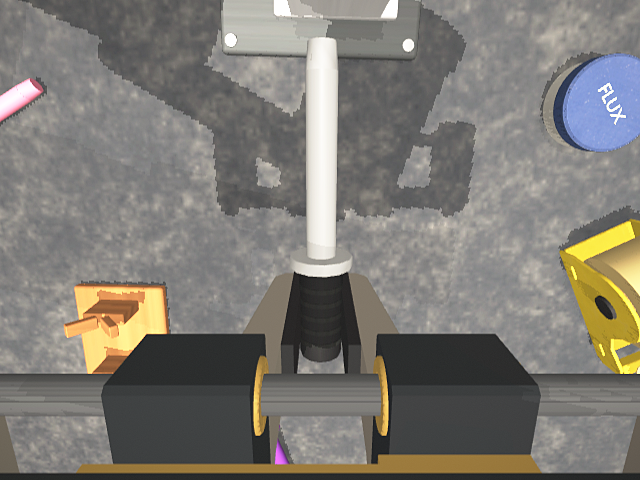

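The view shows the axle straight in the grip, nose at (322,42). The stand plate's front edge is at the top (v≈50), with the near ear cut off by the frame at u 275–397. I'll back off so the whole ear is in view.

```bash
python3 -m handwheel '[{"tx":-20,"ty":0,"tz":0,"ax":0,"ay":0,"az":0,"gripper":0},{"tx":-35,"ty":0,"tz":0,"ax":0,"ay":0,"az":0,"gripper":0},{"tx":-20,"ty":0,"tz":0,"ax":0,"ay":0,"az":0,"gripper":0},{"tx":0,"ty":0,"tz":0,"ax":0,"ay":0,"az":0,"gripper":0},{"tx":0,"ty":0,"tz":0,"ax":0,"ay":0,"az":0,"gripper":0},{"tx":0,"ty":0,"tz":0,"ax":0,"ay":0,"az":0,"gripper":0}]'
cat >> meas.py <<'E'
def stand(name):
    z=np.load(name);I,D=z['I'],z['D'];f,cx,cy,_,_=cam('wrist');C=(f,cx,cy,z['M'],z['t'])
    P=cloud(C,D);s=sense();T=R.from_rotvec(s['eef_rot']).as_matrix();o=s['tool_pos'];L=(P-o)@T
    far=(L[...,0]>.115)&(D>0)&(np.abs(L[...,1])<.12)
    t=far&(np.abs(P[...,2]-.092)<.005);q=P[t][:,:2]
    print('tool yaw',np.degrees(np.arctan2(-T[0,0],T[1,0])),'top z',P[t][:,2].mean() if t.any() else None)
    for nm,m in(('eartop',t),('face',far&(P[...,2]>.03)&(P[...,2]<.085)&(L[...,0]<L[...,0][t].min()+.004)),('plate',far&(np.abs(P[...,2]-.01)<.004))):
        l=L[m];print(nm,len(l),np.percentile(l,[0.5,2,50,98,99.5],0).round(4)[:,:2].tolist(),cv2.minAreaRect(l[:,:2].astype(np.float32)*1000))
    return I,D,P,L
E
python3 - <<'E'
from meas import *
C=cam('wrist');I,D=capture('wrist');np.savez('pics/w5',I=I,D=D,M=C[3],t=C[4]);cv2.imwrite('pics/w5.png',I)
meas('pics/w5.npz',30,360,285,360,.1)
stand('pics/w5.npz')
E
```

```text
clock: 7.4
tool_pos: [0.6153, -0.1728, 0.1209]
eef_rot: [-1.958, -2.456, 0.0]
force: [-0.4, -0.6, -1.4]
finger_gap: 0.0173
finger_force: 30.0
grip 5616 [[-0.0178, -0.0122, -0.0626], [0.0073, 0.0001, -0.0263], [0.0181, 0.012, -0.0072]]
white 8702 [[0.0096, -0.014, -0.0432], [0.0583, 0.0001, -0.0225], [0.1041, 0.015, -0.0055]]
yaw -0.15926718103187779 y0 0.0002904748044936351 pitch -0.32450595545697114 z0(top) -0.024348359941746844 [0.1048221  0.01601752]
tool yaw 12.906913089700325 top z NoneTraceback (most recent call last):
  File "<stdin>", line 4, in <module>
  File "meas.py", line 24, in stand
    for nm,m in(('eartop',t),('face',far&(P[...,2]>.03)&(P[...,2]<.085)&(L[...,0]<L[...,0][t].min()+.004)),('plate',far&(np.abs(P[...,2]-.01)<.004))):
                                                                                  ~~~~~~~~~~~~~~~^^
    return umr_minimum(a, axis, None, out, keepdims, initial, where)
ValueError: zero-size array to reduction operation minimum which has no identity
```

View pics/w5.png

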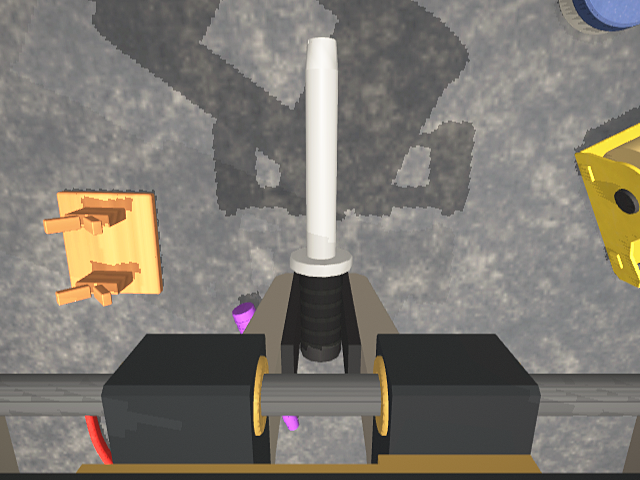

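The axle is well held: nose 105 mm ahead of the TCP, tilt about 0.3°. Backing off was the wrong direction, so I'll pass above the fork instead to see both ears under the axle.

```bash
python3 -m handwheel '[{"tx":15,"ty":0,"tz":0,"ax":0,"ay":0,"az":0,"gripper":0},{"tx":35,"ty":0,"tz":0,"ax":0,"ay":0,"az":0.7,"gripper":0},{"tx":35,"ty":0,"tz":0,"ax":0,"ay":0,"az":0.8,"gripper":0},{"tx":35,"ty":0,"tz":0,"ax":0,"ay":0,"az":0,"gripper":0},{"tx":15,"ty":0,"tz":0,"ax":0,"ay":0,"az":0,"gripper":0},{"tx":0,"ty":0,"tz":0,"ax":0,"ay":0,"az":0,"gripper":0},{"tx":0,"ty":0,"tz":0,"ax":0,"ay":0,"az":0,"gripper":0},{"tx":0,"ty":0,"tz":0,"ax":0,"ay":0,"az":0,"gripper":0}]'
sed -i 's/>.115)/>.04)/' meas.py
python3 - <<'E'
from meas import *
C=cam('wrist');I,D=capture('wrist');np.savez('pics/w6',I=I,D=D,M=C[3],t=C[4]);cv2.imwrite('pics/w6.png',I)
I,D,P,L=stand('pics/w6.npz')
E
```

```text
clock: 8.25
tool_pos: [0.5879, -0.0419, 0.1212]
eef_rot: [1.99, 2.43, -0.0]
force: [-0.0, -0.4, -2.0]
finger_gap: 0.0172
finger_force: 30.0
tool yaw 11.356291088017155 top z 0.09024898625298246
eartop 4806 [[0.0829, -0.0233], [0.0834, -0.0217], [0.1111, 0.0092], [0.131, 0.0299], [0.1312, 0.0315]] ((107.22161865234375, 4.077692031860352), (56.18582534790039, 48.643798828125), 89.97371673583984)
face 206 [[0.0827, -0.0233], [0.0827, -0.023], [0.0827, 0.0131], [0.0828, 0.0312], [0.0828, 0.0318]] ((82.72513580322266, 3.9908809661865234), (55.59141540527344, 0.11176948994398117), 89.9832534790039)
plate 13640 [[0.0612, -0.0699], [0.062, -0.0687], [0.1005, -0.0387], [0.1517, 0.0578], [0.1531, 0.059]] ((107.73893737792969, -5.182350158691406), (130.86505126953125, 93.1623764038086), 89.95764923095703)
```

View pics/w6.png

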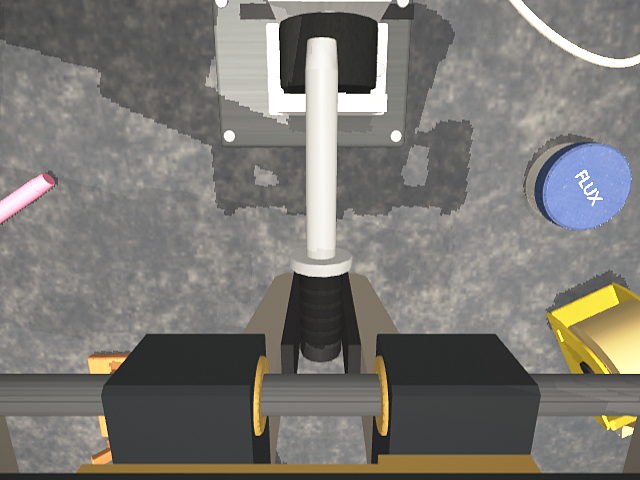

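The view shows both ears (268–387, v≈103) and the wheel under the axle. The stand's yaw agrees with the tool's within 0.03°, and the ear centre lies 4.0 mm to tool +y of the axle. Next I'm checking the axle's tilt and height relative to the ear tops.

Run:
```python
from h import *
# camera pose in tool frame is fixed: use current pose for all
f,cx,cy,M,t=cam('wrist');s=sense();T=R.from_rotvec(s['eef_rot']).as_matrix();o=s['tool_pos']
for n in('w3','w4','w5','w6'):
    z=np.load(f'pics/{n}.npz');I,D=z['I'],z['D'];L=(cloud((f,cx,cy,M,t),D)-o)@T
    m=(L[...,2]<-.01)&(L[...,2]>-.035)&(np.abs(L[...,1])<.012)&(D>0)
    X=[];Z=[];Y=[]
    for x in np.arange(.026,.092,.004):
        k=m&(np.abs(L[...,0]-x)<.002)
        if k.sum()<20: continue
        l=L[k];X.append(x);Z.append(np.percentile(l[:,2],5));Y.append((l[:,1].min()+l[:,1].max())/2)
    p=np.polyfit(X,Z,1);q=np.polyfit(X,Y,1)
    print(n,len(X),'slope deg',np.degrees(p[0]).round(2),'top at .03/.1',np.polyval(p,[.03,.1]).round(4),'resid',np.std(np.array(Z)-np.polyval(p,X)).round(5),'y at .03/.1',np.polyval(q,[.03,.1]).round(4))
```

```text
w3 17 slope deg -0.19 top at .03/.1 [-0.0238 -0.024 ] resid 0.00011 y at .03/.1 [0.0005 0.001 ]
w4 17 slope deg 1.91 top at .03/.1 [-0.0254 -0.023 ] resid 0.00124 y at .03/.1 [0.0001 0.0006]
w5 17 slope deg 1.98 top at .03/.1 [-0.0254 -0.023 ] resid 0.00129 y at .03/.1 [0.0001 0.0004]
w6 17 slope deg 2.09 top at .03/.1 [-0.0255 -0.023 ] resid 0.00129 y at .03/.1 [0.0001 0.0004]
```

Run:
```python
from h import *
f,cx,cy,M,t=cam('wrist');s=sense();T=R.from_rotvec(s['eef_rot']).as_matrix();o=s['tool_pos']
for n in('w3','w5','w6'):
    z=np.load(f'pics/{n}.npz');D=z['D'];L=(cloud((f,cx,cy,M,t),D)-o)@T
    m=(L[...,2]<-.01)&(L[...,2]>-.035)&(np.abs(L[...,1])<.012)&(D>0)
    X=np.arange(.036,.092,.004);Z=[];Y=[]
    for x in X:
        l=L[m&(np.abs(L[...,0]-x)<.002)];Z.append(np.percentile(l[:,2],5));Y.append((l[:,1].min()+l[:,1].max())/2)
    p=np.polyfit(X,Z,1);q=np.polyfit(X,Y,1)
    print(n,'slope',np.degrees(p[0]).round(2),'top at .03/.105',np.polyval(p,[.03,.105]).round(4),'resid',np.std(np.array(Z)-np.polyval(p,X)).round(5),'y',np.polyval(q,[.03,.105]).round(4))
```

```text
w3 slope -0.11 top at .03/.105 [-0.0238 -0.024 ] resid 0.0001 y [0.0012 0.0003]
w5 slope 0.25 top at .03/.105 [-0.0242 -0.0239] resid 6e-05 y [0.0001 0.0004]
w6 slope 0.44 top at .03/.105 [-0.0243 -0.0238] resid 8e-05 y [0.0001 0.0004]
```

```bash
python3 -m handwheel '[{"tx":-15,"ty":1,"tz":0,"ax":0,"ay":0.25,"az":0,"gripper":0},{"tx":-20,"ty":1.7,"tz":0,"ax":0,"ay":0.25,"az":0,"gripper":0},{"tx":-5,"ty":1,"tz":10,"ax":0,"ay":0,"az":0,"gripper":0},{"tx":0,"ty":0,"tz":20,"ax":0,"ay":0,"az":0,"gripper":0},{"tx":0,"ty":0,"tz":20,"ax":0,"ay":0,"az":0,"gripper":0},{"tx":0,"ty":0,"tz":15,"ax":0,"ay":0,"az":0,"gripper":0},{"tx":0,"ty":0,"tz":7,"ax":0,"ay":0,"az":0,"gripper":0},{"tx":0,"ty":0,"tz":0,"ax":0,"ay":0,"az":0,"gripper":0},{"tx":0,"ty":0,"tz":0,"ax":0,"ay":0,"az":0,"gripper":0},{"tx":0,"ty":0,"tz":0,"ax":0,"ay":0,"az":0,"gripper":0}]'
cat > w7.py <<'E'
import sys
from h import *
s=sense();T=R.from_rotvec(s['eef_rot']).as_matrix();o=s['tool_pos'];print('tcp',o,'x axis',T[:,0],'F tool',(T.T@s['force']).round(2),s['clock'])
if len(sys.argv)>1:
    C=cam('wrist');I,D=capture('wrist');P=cloud(C,D);L=(P-o)@T;cv2.imwrite('pics/'+sys.argv[1],I)
    t=(np.abs(P[...,2]-.091)<.004)&(L[...,0]>.05)&(L[...,0]<.2)&(np.abs(L[...,1])<.05)&(D>0)
    l=L[t];n=l[l[:,0]<l[:,0].min()+.009];print('near ear',n.min(0),n.max(0),'y centre',(np.percentile(n[:,1],1)+np.percentile(n[:,1],99))/2,'top z',P[t][:,2].mean())
    m=(L[...,2]<-.01)&(L[...,2]>-.035)&(np.abs(L[...,1])<.015)&(D>0);X=np.arange(.036,.08,.004);Z=[];Y=[]
    for x in X:
        k=L[m&(np.abs(L[...,0]-x)<.002)];Z.append(np.percentile(k[:,2],5));Y.append((k[:,1].min()+k[:,1].max())/2)
    print('axle top z at .105',np.polyval(np.polyfit(X,Z,1),[.03,.105])*-1+o[2],'y',np.polyval(np.polyfit(X,Y,1),[.03,.105]))
E
python3 w7.py w7.png
```

```text
clock: 9.3
tool_pos: [0.5996, -0.0792, 0.0498]
eef_rot: [-1.986, -2.427, -0.01]
force: [-1.2, 0.2, -1.4]
finger_gap: 0.0176
finger_force: 30.0
tcp [ 0.59964828 -0.07916526  0.04982182] x axis [-0.19779115  0.98020944  0.00825346] F tool [ 0.38 -1.13  1.39] 9.3Traceback (most recent call last):
  File "w7.py", line 7, in <module>
    l=L[t];n=l[l[:,0]<l[:,0].min()+.009];print('near ear',n.min(0),n.max(0),'y centre',(np.percentile(n[:,1],1)+np.percentile(n[:,1],99))/2,'top z',P[t][:,2].mean())
                      ~~~~~~~~~~^^
    return umr_minimum(a, axis, None, out, keepdims, initial, where)
ValueError: zero-size array to reduction operation minimum which has no identity
```

```bash
python3 -m handwheel '[{"tx":7,"ty":0,"tz":0,"ax":0,"ay":0,"az":0,"gripper":0},{"tx":6,"ty":0,"tz":0,"ax":0,"ay":0,"az":0,"gripper":0},{"tx":2,"ty":0,"tz":0,"ax":0,"ay":0,"az":0,"gripper":0},{"tx":1,"ty":0,"tz":0,"ax":0,"ay":0,"az":0,"gripper":0},{"tx":0,"ty":0,"tz":0,"ax":0,"ay":0,"az":0,"gripper":0}]';python3 w7.py
python3 -m handwheel '[{"tx":1,"ty":0,"tz":0,"ax":0,"ay":0,"az":0,"gripper":0},{"tx":0.5,"ty":0,"tz":0,"ax":0,"ay":0,"az":0,"gripper":0},{"tx":0,"ty":0,"tz":0,"ax":0,"ay":0,"az":0,"gripper":0}]';python3 w7.py
```

```text
clock: 9.85
tool_pos: [0.5958, -0.0632, 0.0491]
eef_rot: [-1.985, -2.426, -0.009]
force: [-0.5, -0.3, -1.4]
finger_gap: 0.0172
finger_force: 30.0
tcp [ 0.59578475 -0.06317104  0.04914609] x axis [-0.19812304  0.98013887  0.0086635 ] F tool [-0.21 -0.51  1.42] 9.85
clock: 10.15
tool_pos: [0.5955, -0.062, 0.0491]
eef_rot: [-1.986, -2.426, -0.009]
force: [0.3, 0.2, -1.1]
finger_gap: 0.017
finger_force: 30.0
tcp [ 0.5954845  -0.0619933   0.04908854] x axis [-0.19762406  0.98023911  0.00871861] F tool [0.11 0.31 1.12] 10.15
```

No contact yet; I'm continuing with small steps.

```bash
python3 -m handwheel '[{"tx":1,"ty":0,"tz":0,"ax":0,"ay":0,"az":0,"gripper":0},{"tx":0,"ty":0,"tz":0,"ax":0,"ay":0,"az":0,"gripper":0}]';python3 w7.py
python3 -m handwheel '[{"tx":1,"ty":0,"tz":0,"ax":0,"ay":0,"az":0,"gripper":0},{"tx":0,"ty":0,"tz":0,"ax":0,"ay":0,"az":0,"gripper":0}]';python3 w7.py
```

```text
clock: 10.35
tool_pos: [0.5952, -0.0609, 0.0491]
eef_rot: [-1.985, -2.426, -0.009]
force: [0.6, -0.9, -1.4]
finger_gap: 0.0174
finger_force: 30.0
tcp [ 0.5952139  -0.06093171  0.04908942] x axis [-0.19764649  0.98023405  0.00877961] F tool [-0.99  0.38  1.39] 10.35
clock: 10.55
tool_pos: [0.5951, -0.0599, 0.0491]
eef_rot: [-1.986, -2.426, -0.009]
force: [-0.1, -0.6, -0.8]
finger_gap: 0.017
finger_force: 30.0
tcp [ 0.5950712  -0.05989839  0.04912481] x axis [-0.19766621  0.98023026  0.00875885] F tool [-0.56 -0.23  0.84] 10.55
```

```bash
python3 -m handwheel '[{"tx":1,"ty":0,"tz":0,"ax":0,"ay":0,"az":0,"gripper":0},{"tx":0,"ty":0,"tz":0,"ax":0,"ay":0,"az":0,"gripper":0}]';python3 w7.py
```

```text
clock: 10.75
tool_pos: [0.5949, -0.0589, 0.0491]
eef_rot: [-1.985, -2.426, -0.009]
force: [0.0, -0.1, -2.6]
finger_gap: 0.0171
finger_force: 30.0
tcp [ 0.59485189 -0.0589031   0.04912388] x axis [-0.19772543  0.98021821  0.00877033] F tool [-0.17 -0.01  2.61] 10.75
```

```bash
python3 -m handwheel '[{"tx":1,"ty":0,"tz":0,"ax":0,"ay":0,"az":0,"gripper":0},{"tx":1,"ty":0,"tz":0,"ax":0,"ay":0,"az":0,"gripper":0},{"tx":0,"ty":0,"tz":0,"ax":0,"ay":0,"az":0,"gripper":0}]';python3 w7.py
python3 -m handwheel '[{"tx":1,"ty":0,"tz":0,"ax":0,"ay":0,"az":0,"gripper":0},{"tx":1,"ty":0,"tz":0.1,"ax":0,"ay":0,"az":0,"gripper":0},{"tx":0,"ty":0,"tz":0,"ax":0,"ay":0,"az":0,"gripper":0}]';python3 w7.py
```

```text
clock: 11.05
tool_pos: [0.5944, -0.0569, 0.0492]
eef_rot: [-1.985, -2.426, -0.009]
force: [0.3, -0.2, -0.7]
finger_gap: 0.0173
finger_force: 30.0
tcp [ 0.59444504 -0.05691418  0.04915123] x axis [-0.19774508  0.98021412  0.00878402] F tool [-0.21  0.23  0.75] 11.05
clock: 11.35
tool_pos: [0.5941, -0.055, 0.0491]
eef_rot: [-1.985, -2.426, -0.009]
force: [0.2, 0.8, -0.7]
finger_gap: 0.0167
finger_force: 30.0
tcp [ 0.59405294 -0.05497999  0.04906202] x axis [-0.19775249  0.98021289  0.00875431] F tool [0.75 0.35 0.71] 11.35
```

```bash
python3 -m handwheel '[{"tx":1,"ty":0,"tz":0,"ax":0,"ay":0,"az":0,"gripper":0},{"tx":1,"ty":0,"tz":0,"ax":0,"ay":0,"az":0,"gripper":0},{"tx":0,"ty":0,"tz":0,"ax":0,"ay":0,"az":0,"gripper":0}]';python3 w7.py
```

```text
clock: 11.65
tool_pos: [0.5936, -0.053, 0.0491]
eef_rot: [-1.985, -2.426, -0.009]
force: [-0.3, -1.1, -1.2]
finger_gap: 0.017
finger_force: 30.0
tcp [ 0.59364741 -0.05300103  0.04907801] x axis [-0.19773701  0.98021583  0.00877448] F tool [-1.02 -0.55  1.15] 11.65
```

```bash
python3 -m handwheel '[{"tx":1,"ty":0,"tz":0,"ax":0,"ay":0,"az":0,"gripper":0},{"tx":1,"ty":0,"tz":0,"ax":0,"ay":0,"az":0,"gripper":0},{"tx":1,"ty":0,"tz":0,"ax":0,"ay":0,"az":0,"gripper":0},{"tx":0,"ty":0,"tz":0,"ax":0,"ay":0,"az":0,"gripper":0}]';python3 w7.py
```

```text
clock: 12.05
tool_pos: [0.5931, -0.0501, 0.0491]
eef_rot: [-1.985, -2.426, -0.009]
force: [-0.6, -0.8, -1.3]
finger_gap: 0.0171
finger_force: 30.0
tcp [ 0.59308328 -0.05005689  0.04913208] x axis [-0.19778142  0.98020705  0.00875524] F tool [-0.63 -0.76  1.34] 12.05
```

```bash
python3 -m handwheel '[{"tx":1,"ty":0,"tz":0,"ax":0,"ay":0,"az":0,"gripper":0},{"tx":1,"ty":0,"tz":0,"ax":0,"ay":0,"az":0,"gripper":0},{"tx":0,"ty":0,"tz":0,"ax":0,"ay":0,"az":0,"gripper":0}]';python3 w7.py
```

```text
clock: 12.35
tool_pos: [0.5927, -0.0481, 0.0491]
eef_rot: [-1.985, -2.426, -0.009]
force: [-0.5, 0.1, -1.4]
finger_gap: 0.0174
finger_force: 30.0
tcp [ 0.59267975 -0.04810751  0.04911398] x axis [-0.1977277   0.98021775  0.00877064] F tool [ 0.21 -0.47  1.38] 12.35
```

```bash
python3 -m handwheel '[{"tx":1,"ty":0,"tz":0,"ax":0,"ay":0,"az":0,"gripper":0},{"tx":1,"ty":0,"tz":0.1,"ax":0,"ay":0,"az":0,"gripper":0},{"tx":1,"ty":0,"tz":0,"ax":0,"ay":0,"az":0,"gripper":0},{"tx":0,"ty":0,"tz":0,"ax":0,"ay":0,"az":0,"gripper":0}]';python3 w7.py
```

```text
clock: 12.75
tool_pos: [0.5921, -0.0451, 0.049]
eef_rot: [-1.985, -2.426, -0.009]
force: [-0.2, -0.6, -1.7]
finger_gap: 0.0174
finger_force: 30.0
tcp [ 0.59206702 -0.04513162  0.04903323] x axis [-0.19783514  0.98019622  0.0087537 ] F tool [-0.59 -0.35  1.73] 12.75
```

```bash
python3 -m handwheel '[{"tx":1,"ty":0,"tz":0,"ax":0,"ay":0,"az":0,"gripper":0},{"tx":1,"ty":0,"tz":0,"ax":0,"ay":0,"az":0,"gripper":0},{"tx":1,"ty":0,"tz":0,"ax":0,"ay":0,"az":0,"gripper":0},{"tx":0,"ty":0,"tz":0,"ax":0,"ay":0,"az":0,"gripper":0}]';python3 w7.py
```

```text
clock: 13.15
tool_pos: [0.5915, -0.0422, 0.0491]
eef_rot: [-1.985, -2.426, -0.009]
force: [0.7, 1.0, -2.0]
finger_gap: 0.017
finger_force: 30.0
tcp [ 0.59147866 -0.04222861  0.04906647] x axis [-0.19778016  0.98020744  0.00873939] F tool [0.82 0.9  1.98] 13.15
```

```bash
python3 -m handwheel '[{"tx":1,"ty":0,"tz":0,"ax":0,"ay":0,"az":0,"gripper":0},{"tx":1,"ty":0,"tz":0,"ax":0,"ay":0,"az":0,"gripper":0},{"tx":1,"ty":0,"tz":0,"ax":0,"ay":0,"az":0,"gripper":0},{"tx":0,"ty":0,"tz":0,"ax":0,"ay":0,"az":0,"gripper":0}]';python3 w7.py
```

```text
clock: 13.55
tool_pos: [0.5909, -0.0393, 0.0491]
eef_rot: [-1.985, -2.426, -0.009]
force: [0.2, 0.2, -1.4]
finger_gap: 0.0172
finger_force: 30.0
tcp [ 0.59090097 -0.03927661  0.04912193] x axis [-0.19779048  0.9802053   0.00874634] F tool [0.19 0.23 1.45] 13.55
```

```bash
python3 -m handwheel '[{"tx":1,"ty":0,"tz":0,"ax":0,"ay":0,"az":0,"gripper":0},{"tx":1,"ty":0,"tz":0.1,"ax":0,"ay":0,"az":0,"gripper":0},{"tx":1,"ty":0,"tz":0,"ax":0,"ay":0,"az":0,"gripper":0},{"tx":1,"ty":0,"tz":0,"ax":0,"ay":0,"az":0,"gripper":0},{"tx":0,"ty":0,"tz":0,"ax":0,"ay":0,"az":0,"gripper":0}]';python3 w7.py
```

```text
clock: 14.05
tool_pos: [0.5901, -0.0354, 0.049]
eef_rot: [-1.985, -2.426, -0.009]
force: [0.2, 0.4, -1.7]
finger_gap: 0.0174
finger_force: 30.0
tcp [ 0.59007867 -0.03535078  0.0490399 ] x axis [-0.19776293  0.98021067  0.00876738] F tool [0.35 0.29 1.73] 14.05
```

```bash
python3 -m handwheel '[{"tx":1.5,"ty":0,"tz":0,"ax":0,"ay":0,"az":0,"gripper":0},{"tx":1.5,"ty":0,"tz":0,"ax":0,"ay":0,"az":0,"gripper":0},{"tx":1.5,"ty":0,"tz":0.1,"ax":0,"ay":0,"az":0,"gripper":0},{"tx":1.5,"ty":0,"tz":0,"ax":0,"ay":0,"az":0,"gripper":0},{"tx":0,"ty":0,"tz":0,"ax":0,"ay":0,"az":0,"gripper":0}]';python3 w7.py
```

```text
clock: 14.55
tool_pos: [0.5889, -0.0294, 0.049]
eef_rot: [-1.985, -2.426, -0.009]
force: [0.1, 0.4, -1.2]
finger_gap: 0.0175
finger_force: 30.0
tcp [ 0.58888668 -0.02939488  0.04899298] x axis [-0.19785173  0.9801927   0.00877267] F tool [0.37 0.16 1.24] 14.55
```

```bash
python3 -m handwheel '[{"tx":1.5,"ty":0,"tz":0,"ax":0,"ay":0,"az":0,"gripper":0},{"tx":1.5,"ty":0,"tz":0,"ax":0,"ay":0,"az":0,"gripper":0},{"tx":1.5,"ty":0,"tz":0.1,"ax":0,"ay":0,"az":0,"gripper":0},{"tx":1.5,"ty":0,"tz":0,"ax":0,"ay":0,"az":0,"gripper":0},{"tx":0,"ty":0,"tz":0,"ax":0,"ay":0,"az":0,"gripper":0}]';python3 w7.py
```

```text
clock: 15.05
tool_pos: [0.5877, -0.0235, 0.0489]
eef_rot: [-1.985, -2.426, -0.009]
force: [0.1, 0.4, -1.0]
finger_gap: 0.0171
finger_force: 30.0
tcp [ 0.58770668 -0.02351909  0.0489346 ] x axis [-0.19784431  0.98019418  0.00877434] F tool [0.34 0.16 1.05] 15.05
```

```bash
python3 -m handwheel '[{"tx":1,"ty":0,"tz":0,"ax":0,"ay":0,"az":0,"gripper":0},{"tx":1,"ty":0,"tz":0,"ax":0,"ay":0,"az":0,"gripper":0},{"tx":1,"ty":0,"tz":0,"ax":0,"ay":0,"az":0,"gripper":0},{"tx":1,"ty":0,"tz":0,"ax":0,"ay":0,"az":0,"gripper":0},{"tx":0,"ty":0,"tz":0,"ax":0,"ay":0,"az":0,"gripper":0}]';python3 w7.py
```

```text
clock: 15.55
tool_pos: [0.587, -0.0197, 0.049]
eef_rot: [-1.985, -2.426, -0.009]
force: [0.4, -0.3, -0.6]
finger_gap: 0.0172
finger_force: 30.0
tcp [ 0.58695623 -0.01968935  0.04896292] x axis [-0.19774683  0.98021399  0.00875888] F tool [-0.4   0.35  0.57] 15.55
```

```bash
python3 w7.py w8.png; python3 -m handwheel '[{"tx":1,"ty":0,"tz":0,"ax":0,"ay":0,"az":0,"gripper":0},{"tx":1,"ty":0,"tz":0,"ax":0,"ay":0,"az":0,"gripper":0},{"tx":1,"ty":0,"tz":0,"ax":0,"ay":0,"az":0,"gripper":0},{"tx":0,"ty":0,"tz":0,"ax":0,"ay":0,"az":0,"gripper":0}]';python3 w7.py
```

```text
tcp [ 0.58695623 -0.01968935  0.04896292] x axis [-0.19774683  0.98021399  0.00875888] F tool [-0.4   0.35  0.57] 15.55
near ear [ 0.06072695 -0.02740246 -0.04376018] [ 0.06893626  0.02874133 -0.03917902] y centre 0.0005900946546576937 top z 0.09049401888541399
clock: 16.0
tool_pos: [0.5864, -0.0167, 0.049]
eef_rot: [-1.985, -2.426, -0.009]
force: [-0.3, 0.4, -1.1]
finger_gap: 0.0172
finger_force: 30.0
tcp [ 0.58637087 -0.01674386  0.04902918] x axis [-0.19776371  0.98021076  0.00873922] F tool [ 0.49 -0.25  1.09] 16.0Traceback (most recent call last):
  File "w7.py", line 10, in <module>
    k=L[m&(np.abs(L[...,0]-x)<.002)];Z.append(np.percentile(k[:,2],5));Y.append((k[:,1].min()+k[:,1].max())/2)
                                              ~~~~~~~~~~~~~^^^^^^^^^^
    return _quantile_unchecked(
        a, q, axis, out, overwrite_input, method, keepdims, weights)
    return _ureduce(a,
                    func=_quantile_ureduce_func,
    ...<5 lines>...
                    overwrite_input=overwrite_input,
                    method=method)
    r = func(a, **kwargs)
    result = _quantile(arr,
                       quantiles=q,
    ...<2 lines>...
                       out=out,
                       weights=wgt)
    slices_having_nans = np.isnan(arr[-1, ...])
                                  ~~~^^^^^^^^^
IndexError: index -1 is out of bounds for axis 0 with size 0
```

View pics/w8.png

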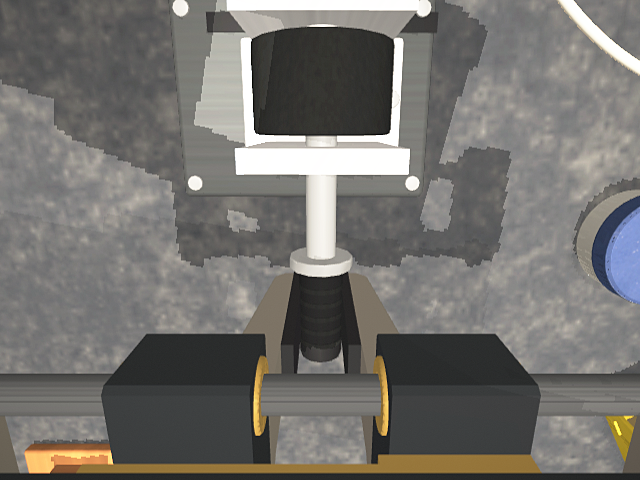

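The shaft runs through the near ear (322,160) and the wheel (322,85), centred to within 0.3 mm, and the nose is just behind the wheel. Now I'm feeling for the far ear.

```bash
python3 -m handwheel '[{"tx":1,"ty":0,"tz":0,"ax":0,"ay":0,"az":0,"gripper":0},{"tx":1,"ty":0,"tz":0,"ax":0,"ay":0,"az":0,"gripper":0},{"tx":0,"ty":0,"tz":0,"ax":0,"ay":0,"az":0,"gripper":0}]';python3 w7.py
```

```text
clock: 16.3
tool_pos: [0.586, -0.0148, 0.049]
eef_rot: [-1.985, -2.426, -0.009]
force: [-0.8, 0.2, -1.7]
finger_gap: 0.0173
finger_force: 30.0
tcp [ 0.58596573 -0.01478497  0.04903265] x axis [-0.19773364  0.98021653  0.00877336] F tool [ 0.3  -0.76  1.66] 16.3
```

```bash
python3 -m handwheel '[{"tx":1,"ty":0,"tz":0,"ax":0,"ay":0,"az":0,"gripper":0},{"tx":1,"ty":0,"tz":0,"ax":0,"ay":0,"az":0,"gripper":0},{"tx":0,"ty":0,"tz":0,"ax":0,"ay":0,"az":0,"gripper":0}]';python3 w7.py
```

```text
clock: 16.6
tool_pos: [0.5856, -0.0128, 0.049]
eef_rot: [-1.985, -2.426, -0.009]
force: [0.3, -0.1, -2.0]
finger_gap: 0.0171
finger_force: 30.0
tcp [ 0.5855647  -0.01282779  0.04903621] x axis [-0.19774574  0.98021426  0.00875365] F tool [-0.19  0.3   1.98] 16.6
```

```bash
python3 -m handwheel '[{"tx":1,"ty":0,"tz":0,"ax":0,"ay":0,"az":0,"gripper":0},{"tx":1,"ty":0,"tz":0.1,"ax":0,"ay":0,"az":0,"gripper":0},{"tx":1,"ty":0,"tz":0,"ax":0,"ay":0,"az":0,"gripper":0},{"tx":0,"ty":0,"tz":0,"ax":0,"ay":0,"az":0,"gripper":0}]';python3 w7.py
```

```text
clock: 17.0
tool_pos: [0.585, -0.0099, 0.049]
eef_rot: [-1.985, -2.426, -0.009]
force: [0.2, -0.8, -1.7]
finger_gap: 0.017
finger_force: 30.0
tcp [ 0.5849574  -0.00987402  0.04897224] x axis [-0.19776313  0.98021064  0.00876566] F tool [-0.84  0.09  1.72] 17.0
```

```bash
python3 -m handwheel '[{"tx":1,"ty":0,"tz":0,"ax":0,"ay":0,"az":0,"gripper":0},{"tx":1,"ty":0,"tz":0,"ax":0,"ay":0,"az":0,"gripper":0},{"tx":1,"ty":0,"tz":0,"ax":0,"ay":0,"az":0,"gripper":0},{"tx":1,"ty":0,"tz":0,"ax":0,"ay":0,"az":0,"gripper":0},{"tx":0,"ty":0,"tz":0,"ax":0,"ay":0,"az":0,"gripper":0}]';python3 w7.py
```

```text
clock: 17.5
tool_pos: [0.5842, -0.006, 0.049]
eef_rot: [-1.985, -2.426, -0.009]
force: [0.0, 0.2, -1.6]
finger_gap: 0.0171
finger_force: 30.0
tcp [ 0.5842052  -0.00595578  0.04903051] x axis [-0.19779033  0.98020546  0.00873182] F tool [0.18 0.08 1.58] 17.5
```

```bash
python3 -m handwheel '[{"tx":1,"ty":0,"tz":0,"ax":0,"ay":0,"az":0,"gripper":0},{"tx":1,"ty":0,"tz":0.1,"ax":0,"ay":0,"az":0,"gripper":0},{"tx":1,"ty":0,"tz":0,"ax":0,"ay":0,"az":0,"gripper":0},{"tx":1,"ty":0,"tz":0,"ax":0,"ay":0,"az":0,"gripper":0},{"tx":0,"ty":0,"tz":0,"ax":0,"ay":0,"az":0,"gripper":0}]';python3 w7.py
```

```text
clock: 18.0
tool_pos: [0.5834, -0.002, 0.0489]
eef_rot: [-1.985, -2.426, -0.009]
force: [0.3, -0.2, -0.8]
finger_gap: 0.017
finger_force: 30.0
tcp [ 0.5833813  -0.00203915  0.04892821] x axis [-0.19778052  0.98020726  0.00875201] F tool [-0.25  0.29  0.78] 18.0
```

```bash
python3 -m handwheel '[{"tx":1.5,"ty":0,"tz":0,"ax":0,"ay":0,"az":0,"gripper":0},{"tx":1.5,"ty":0,"tz":0,"ax":0,"ay":0,"az":0,"gripper":0},{"tx":1.5,"ty":0,"tz":0,"ax":0,"ay":0,"az":0,"gripper":0},{"tx":1.5,"ty":0,"tz":0,"ax":0,"ay":0,"az":0,"gripper":0},{"tx":0,"ty":0,"tz":0,"ax":0,"ay":0,"az":0,"gripper":0}]';python3 w7.py
```

```text
clock: 18.5
tool_pos: [0.5822, 0.0039, 0.049]
eef_rot: [-1.985, -2.426, -0.009]
force: [-0.3, 0.6, -1.6]
finger_gap: 0.0174
finger_force: 30.0
tcp [0.58217785 0.00392825 0.04899149] x axis [-0.19787677  0.98018773  0.00876362] F tool [ 0.62 -0.14  1.58] 18.5
```

```bash
python3 -m handwheel '[{"tx":1.5,"ty":0,"tz":0,"ax":0,"ay":0,"az":0,"gripper":0},{"tx":1.5,"ty":0,"tz":0.1,"ax":0,"ay":0,"az":0,"gripper":0},{"tx":1.5,"ty":0,"tz":0,"ax":0,"ay":0,"az":0,"gripper":0},{"tx":1.5,"ty":0,"tz":0,"ax":0,"ay":0,"az":0,"gripper":0},{"tx":1,"ty":0,"tz":0,"ax":0,"ay":0,"az":0,"gripper":0},{"tx":1,"ty":0,"tz":0,"ax":0,"ay":0,"az":0,"gripper":0},{"tx":0,"ty":0,"tz":0,"ax":0,"ay":0,"az":0,"gripper":0}]';sed -i 's/>.05)/>.015)/' w7.py; python3 w7.py w9.png 2>&1|grep -v -i 'trace\|file\|error\|    '
```

```text
clock: 19.2
tool_pos: [0.5806, 0.0117, 0.049]
eef_rot: [-1.985, -2.426, -0.009]
force: [-1.1, 0.4, -1.9]
finger_gap: 0.0172
finger_force: 30.0
tcp [0.58062873 0.0116804  0.04895934] x axis [-0.19780513  0.98020246  0.00873345] F tool [ 0.56 -0.97  1.93] 19.2
near ear [ 0.02852957 -0.02751083 -0.04394675] [ 0.03731299  0.02870721 -0.03772942] y centre 0.0006288790239237143 top z 0.09059426463120492
```

```bash
python3 -m handwheel '[{"tx":1,"ty":0,"tz":0,"ax":0,"ay":0,"az":0,"gripper":0},{"tx":1,"ty":0,"tz":0,"ax":0,"ay":0,"az":0,"gripper":0},{"tx":0,"ty":0,"tz":0,"ax":0,"ay":0,"az":0,"gripper":0}]';python3 w7.py
```

```text
clock: 19.55
tool_pos: [0.5802, 0.0136, 0.049]
eef_rot: [-1.985, -2.426, -0.009]
force: [-0.1, 0.2, -1.5]
finger_gap: 0.0176
finger_force: 30.0
tcp [0.58022505 0.01362107 0.04898633] x axis [-0.19773253  0.98021705  0.00873989] F tool [ 0.2  -0.1   1.49] 19.55
```

```bash
python3 -m handwheel '[{"tx":0.5,"ty":0,"tz":0,"ax":0,"ay":0,"az":0,"gripper":0},{"tx":0,"ty":0,"tz":0,"ax":0,"ay":0,"az":0,"gripper":0}]';python3 w7.py
```

```text
clock: 19.75
tool_pos: [0.5802, 0.0141, 0.049]
eef_rot: [-1.985, -2.426, -0.009]
force: [-1.1, 0.8, -1.4]
finger_gap: 0.017
finger_force: 30.0
tcp [0.58015862 0.0140672  0.04899624] x axis [-0.19770212  0.98022332  0.00872479] F tool [ 1.01 -0.89  1.41] 19.75
```

```bash
python3 -m handwheel '[{"tx":0.5,"ty":0,"tz":0,"ax":0,"ay":0,"az":0,"gripper":0},{"tx":0,"ty":0,"tz":0,"ax":0,"ay":0,"az":0,"gripper":0}]';python3 w7.py
```

```text
clock: 19.95
tool_pos: [0.5801, 0.0146, 0.049]
eef_rot: [-1.985, -2.426, -0.009]
force: [0.5, -0.7, -1.2]
finger_gap: 0.0172
finger_force: 30.0
tcp [0.58007219 0.01456024 0.0489947 ] x axis [-0.19772142  0.98021936  0.00873216] F tool [-0.81  0.36  1.21] 19.95
```

```bash
python3 -m handwheel '[{"tx":0.3,"ty":0,"tz":0,"ax":0,"ay":0,"az":0,"gripper":0},{"tx":0,"ty":0,"tz":0,"ax":0,"ay":0,"az":0,"gripper":0}]';python3 w7.py
```

```text
clock: 20.15
tool_pos: [0.58, 0.0148, 0.049]
eef_rot: [-1.986, -2.426, -0.009]
force: [-0.2, -0.3, -1.1]
finger_gap: 0.0169
finger_force: 30.0
tcp [0.57998307 0.01482232 0.04899703] x axis [-0.19766598  0.98023059  0.0087267 ] F tool [-0.28 -0.24  1.06] 20.15
```

```bash
python3 -m handwheel '[{"tx":0.4,"ty":0,"tz":0,"ax":0,"ay":0,"az":0,"gripper":0},{"tx":0,"ty":0,"tz":0,"ax":0,"ay":0,"az":0,"gripper":0}]';python3 w7.py
```

```text
clock: 20.35
tool_pos: [0.58, 0.0151, 0.049]
eef_rot: [-1.985, -2.426, -0.009]
force: [0.3, 0.6, -1.7]
finger_gap: 0.017
finger_force: 30.0
tcp [0.57995059 0.01512288 0.0490014 ] x axis [-0.19776136  0.98021258  0.00858707] F tool [0.48 0.44 1.69] 20.35
```

```bash
python3 -m handwheel '[{"tx":0.4,"ty":0,"tz":0,"ax":0,"ay":0,"az":0,"gripper":0},{"tx":0,"ty":0,"tz":0,"ax":0,"ay":0,"az":0,"gripper":0}]';python3 w7.py
```

```text
clock: 20.55
tool_pos: [0.58, 0.0152, 0.049]
eef_rot: [-1.986, -2.427, -0.008]
force: [0.7, -2.5, -1.2]
finger_gap: 0.0168
finger_force: 30.0
tcp [0.57996346 0.01520005 0.04902288] x axis [-0.19794062  0.98018042  0.0081149 ] F tool [-2.64  0.19  1.16] 20.55
```

```bash
python3 -m handwheel '[{"tx":0.3,"ty":0,"tz":0,"ax":0,"ay":0,"az":0,"gripper":0},{"tx":0,"ty":0,"tz":0,"ax":0,"ay":0,"az":0,"gripper":0}]';python3 w7.py
```

```text
clock: 20.75
tool_pos: [0.58, 0.0153, 0.049]
eef_rot: [-1.986, -2.427, -0.008]
force: [0.2, -5.8, -1.4]
finger_gap: 0.0173
finger_force: 30.0
tcp [0.57996625 0.01526555 0.04904585] x axis [-0.19804375  0.9801622   0.00779297] F tool [-5.75 -0.93  1.33] 20.75
```

The axle has seated: force rose to about 6 N and the TCP stopped. I'm easing off slightly, opening, and lifting straight up.

```bash
python3 -m handwheel '[{"tx":-0.4,"ty":0,"tz":0,"ax":0,"ay":0,"az":0,"gripper":0},{"tx":0,"ty":0,"tz":0,"ax":0,"ay":0,"az":0,"gripper":0.4},{"tx":0,"ty":0,"tz":0,"ax":0,"ay":0,"az":0,"gripper":0.6},{"tx":0,"ty":0,"tz":0,"ax":0,"ay":0,"az":0,"gripper":0.6},{"tx":0,"ty":0,"tz":0,"ax":0,"ay":0,"az":0,"gripper":0.6},{"tx":0,"ty":0,"tz":0,"ax":0,"ay":0,"az":0,"gripper":0.6},{"tx":0,"ty":0,"tz":0,"ax":0,"ay":0,"az":0,"gripper":0.6}]'
python3 -m handwheel '[{"tx":0,"ty":0,"tz":-10,"ax":0,"ay":0,"az":0,"gripper":0.6},{"tx":0,"ty":0,"tz":-20,"ax":0,"ay":0,"az":0,"gripper":0.6},{"tx":0,"ty":0,"tz":-30,"ax":0,"ay":0,"az":0,"gripper":0.6},{"tx":-20,"ty":0,"tz":-30,"ax":0,"ay":0,"az":0,"gripper":0.6},{"tx":-20,"ty":0,"tz":-20,"ax":0,"ay":0,"az":0,"gripper":0.6},{"tx":0,"ty":0,"tz":0,"ax":0,"ay":0,"az":0,"gripper":0.6},{"tx":0,"ty":0,"tz":0,"ax":0,"ay":0,"az":0,"gripper":0.6}]'
python3 - <<'E'
from h import *
s=sense();T=R.from_rotvec(s['eef_rot']).as_matrix();o=s['tool_pos'];C=cam('wrist');I,D=capture('wrist');P=cloud(C,D);L=(P-o)@T
cv2.imwrite('pics/w10.png',I)
hsv=cv2.cvtColor(I,cv2.COLOR_BGR2HSV);c=(np.abs(L[...,1])<.035)&(D>0)
e=c&(np.abs(P[...,2]-.091)<.004)&(L[...,0]>.03);n=L[e];print('near ear face x',n[:,0].min(),'y',(n[:,1].min()+n[:,1].max())/2)
a=c&(np.abs(L[...,1])<.02)&(P[...,2]>.055)&(P[...,2]<.085)&(L[...,0]<n[:,0].min()-.0005)&(L[...,0]>n[:,0].min()-.06)
g=L[a&(hsv[...,2]<75)];w=L[a&(hsv[...,2]>110)]
for q in(g,w):print(len(q),np.percentile(q,[1,50,99],0).round(4).tolist())
I2,_=capture('side');cv2.imwrite('pics/f.png',np.hstack([cv2.resize(I,(400,300)),cv2.resize(I2[180:285,240:380],(400,300))]))
E
```

```text
clock: 21.45
tool_pos: [0.5799, 0.0156, 0.049]
eef_rot: [-1.985, -2.426, -0.009]
force: [0.0, -0.6, 0.5]
finger_gap: 0.0553
finger_force: 0.0
clock: 22.15
tool_pos: [0.5879, -0.0247, 0.159]
eef_rot: [-1.987, -2.425, -0.01]
force: [0.0, -0.7, 0.2]
finger_gap: 0.0554
finger_force: 0.0
near ear face x 0.06517536100855219 y 0.0004920522737715625
1587 [[0.0212, -0.0083, 0.0828], [0.0408, 0.0004, 0.0854], [0.0594, 0.0091, 0.0923]]
278 [[0.0202, -0.0119, 0.0795], [0.0622, 0.0004, 0.0822], [0.0641, 0.0128, 0.0916]]
```

View pics/f.png

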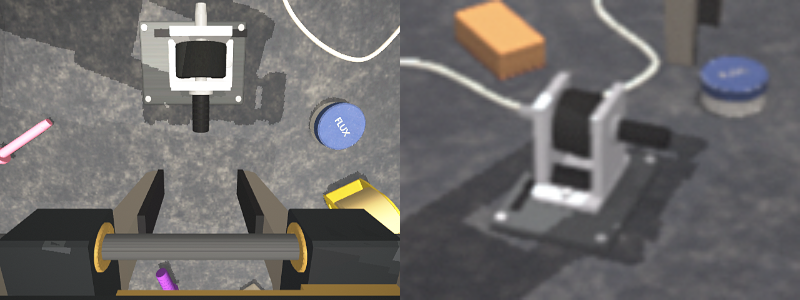

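The axle passes through both ears, with the nose showing beyond the far ear at (200,10). The flange is within about 1 mm of the near ear and the gripper is clear.

```bash
python3 -c "
from station import arm
print(arm.sign_off())"
```

```text
the job is handed in; nothing more can be done
None
```

The axle is through the near ear, wheel and far ear, with its flange within about 1 mm of the near ear. It is released, the gripper is clear, and I handed the job in at about 22 s; contact force peaked at about 6 N as the flange seated, and no verdict came back.

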